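# Set the round coils in their bases

## Robot

A 6-joint arm with a two-finger parallel gripper is mounted at the origin on the work surface. World frame = base frame: x ahead of the robot, y to its left, z up, the work surface at z = 0. Lengths are in m, angles in degrees, forces in N, time in s.
With the tool pointing down it reaches from about 0.35 to 0.875 m from the base axis. Payload 4.2 kg.
Tool frame: the origin (TCP) lies on the centre line of the jaws, within the pads' length; the fingertips stand 8 mm ahead of it and the grasp point (between the pads) lies 11 mm behind it; z points along the fingers, y is the direction in which the jaws open and shut (so a half turn about z gives the same grasp; the last joint's range is limited). The gripper opens to 87 mm and grips with 3 to 60 N. Pads are 19 mm wide; open, the fingers measure 117 mm over their backs; the gripper's body (75 mm by 190 mm) begins 51 mm behind the grasp point.
Start: joints at [-56.574, 22.042, 0.453, 0, -68.411, -14.817], TCP at [0.199, -0.592, 0.231] pointing down, gripper open.
Joint ranges: [-179.83, 179.83], [-69.29, 118.12], [-61.27, 80.66], [-181.25, 117.63], [-171.15, -9.14], [-177.46, 177.46]. Speed limits (degrees/s): [159.86, 159.86, 180, 180, 180, 180].

## Interface

Orientations are given as a 3x3 rotation matrix whose columns are the frame's x, y, z axes.
In Python, from station import sense, capture, finish_job, recognise gives the robot as it stands.
- The arm moves only by the tool apply_moves, never from a script. Its argument "plan" is a list that holds one entry, the list of rows, each a list of 7 numbers: the opening in per cent of the stroke, from 0 (shut) to 100 (fully open), then the shift along the world's x, y, z in units of 25 mm (1.0 is 25 mm), then the turn, a rotation vector about the world's x, y, z in rad. A call has 1 to 12 rows; each row shifts and turns the pose as measured when the row begins; what a row does not reach is not made up. A row lasts 1/12 s, in which the tool goes at most 41.7 mm and 7.16 degrees, less where a joint would pass 70% of its speed; a pose out of reach is approached as far as the arm can. A call is refused whole if a number of a shift passes 1 or a number of a turn 0.125, either way. A call with a gripper value outside its range is refused whole. The fingers move at their own pace and stop on an object; the grip force is fixed at half the most. Time passes only in rows, so rows that do not move let the fingers close. It gives the time, the measured TCP pose, the force and the opening at its end, in the units of the state.
- sense(): the state, without advancing time (a new reading comes with each control period).
- capture(name): name is "scene" or "top"; returns a dict with "pixels" (384x512x3 uint8, red, green, blue), "depth" (384x512 float32, m along the optical axis (not along the pixel's ray), 0 where there is no reading), "mtx" (3x3 intrinsics, pixels), "distortion" ([k1, k2, p1, p2, k3] as OpenCV has them; the pictures are not rectified), "R" (3x3) and "t" (3): a world point X has camera coordinates R X + t. Camera axes: x right, y down, z forward; pixel columns grow to the right and rows downward; lengths in m; the calibration is good to about 2 mm. A picture is of the moment at which its call begins.
- finish_job(): hands the job in, once; it reports no verdict.
Trained networks look in a picture, given as the dict that the camera call returned (one of the last four; its "shot" number tells which), for a name from the list of things; names that differ only in an ending like _2 or _b are one class to them, and where a whole thing is asked for, a point or a joint stands for the part that bears it (a point fixed in the world has none). Each returns a list of dicts, best first, with "score" (0 to 1); they miss things now and then, are a little off and sometimes report something else, mostly with a low value. They report only what shows in the picture. A call takes as long as a camera call. They do not tell look-alikes from the thing itself.
- recognise(label, picture): "at" ([x, y, z] in m, in the coordinates of the camera as it stood for that picture, good to about 4 mm: the middle of the surface that is visible of it).
The state is a dict: "time_s": time; "joints": joint angles; "joint_velocities": joint speeds; "effort": joint torques, N m; "tcp_pos": TCP position; "ee_rot": TCP orientation; "wrist_force": force on the tool from outside, world axes, zero at the start; "moment": the same for the moment, N m; "gripper_width": opening from 0.0 (shut) to 1.0 (fully open).
Only numpy, scipy, OpenCV 4.12 (cv2) and the standard library are available. Lean on these libraries where they do the work, as an engineer would, in place of code of your own. Each camera call takes 0.05 s, during which the arm holds its last target.

## Task

Get the induction experiment ready: put each of the four round coils upright into the recess of the coil base of its size, the smallest coil in the smallest base and so on up to the largest in the largest, each sitting flat on the recess floor. Leave the two square coils standing where they are.

Things in the scene. Friction and masses are not known exactly. Their poses are not given: they have to be found in the camera images.
- coil_tiny: The smallest of four loose round wire coils standing upright: a plain cylinder with black round end flanges and a copper winding (the black top with a dark grey centre disc shows from above; the top is closed and flat). Diameter 28 mm, height 44 mm, about 80 g. Origin at the centre of its underside, z up along the coil's axis; yaw is of no matter.
- coil_small: The second smallest of four loose round wire coils standing upright: a plain cylinder with black round end flanges and a copper winding (the black top with a dark grey centre disc shows from above; the top is closed and flat). Diameter 38 mm, height 48 mm, about 150 g. Origin at the centre of its underside, z up along the coil's axis; yaw is of no matter.
- coil_medium: The second largest of four loose round wire coils standing upright: a plain cylinder with black round end flanges and a copper winding (the black top with a dark grey centre disc shows from above; the top is closed and flat). Diameter 49 mm, height 52 mm, about 250 g. Origin at the centre of its underside, z up along the coil's axis; yaw is of no matter.
- coil_large: The largest of four loose round wire coils standing upright: a plain cylinder with black round end flanges and a copper winding (the black top with a dark grey centre disc shows from above; the top is closed and flat). Diameter 60 mm, height 56 mm, about 380 g. Origin at the centre of its underside, z up along the coil's axis; yaw is of no matter.
- base_tiny: The smallest of four coil bases, fixed to the table: a square grey plate 60 x 60 mm, 14 mm high, with one round recess 44 mm wide and 6 mm deep in the middle (white floor, 8 mm above the table), small flush brass contacts in two corners. Origin at the centre of its underside, z up; the recess is centred on it. It belongs to the smallest round coil, which fits with 8 mm to spare all round.
- base_small: The second smallest of four coil bases, fixed to the table: a square grey plate 70 x 70 mm, 14 mm high, with one round recess 54 mm wide and 6 mm deep in the middle (white floor, 8 mm above the table), small flush brass contacts in two corners. Origin at the centre of its underside, z up; the recess is centred on it. It belongs to the second smallest round coil, which fits with 8 mm to spare all round.
- base_medium: The second largest of four coil bases, fixed to the table: a square grey plate 81 x 81 mm, 14 mm high, with one round recess 65 mm wide and 6 mm deep in the middle (white floor, 8 mm above the table), small flush brass contacts in two corners. Origin at the centre of its underside, z up; the recess is centred on it. It belongs to the second largest round coil, which fits with 8 mm to spare all round.
- base_large: The largest of four coil bases, fixed to the table: a square grey plate 92 x 92 mm, 14 mm high, with one round recess 76 mm wide and 6 mm deep in the middle (white floor, 8 mm above the table), small flush brass contacts in two corners. Origin at the centre of its underside, z up; the recess is centred on it. It belongs to the largest round coil, which fits with 8 mm to spare all round.
- square_coil_wide: Not to be moved: a loose square coil, 52 x 52 mm, 48 mm high, black square end flanges and copper winding. Origin at the centre of its underside, z up, x and y along its sides.
- square_coil_narrow: Not to be moved: a loose square coil, 36 x 36 mm, 44 mm high, otherwise as the wide one. Origin at the centre of its underside, z up, x and y along its sides. (Unlisted bystanders: a flat iron U-shaped core 60 x 50 mm, 20 mm high, and a round compass 54 mm wide, 11 mm high, also lie among the coils and bases; the centres of neighbouring things are at least 105 mm apart; instruments stand beyond the working area, at the back and sides of the table.)
Things that resemble listed ones, but are neither listed nor needed, are in the scene too. What is shaped like the coil_medium but blue is not meant. What is shaped like the coil_small but purple or white is not meant.

How it is judged:
By the outcome, as a careful person would: the job done as asked, in the order asked, and still so for the second after the job is handed in, with the robot touching nothing.
It also fails if it takes over 109 s, if anything falls off the work surface, if the arm or the gripper's body presses on something with over 40 N, if the wrist force passes 120 N, or if a joint passes its speed limit or range.

## Working session

There is one attempt and no reset: what is moved stays moved. The work goes in short steps, Python scripts to look and compute and a tool call to move; the robot and the scene stay as the last step left them, time stands still between calls to the robot, and variables do not carry over. Pictures are saved under pics/ and viewed, and the job is handed in when it is done.

Besides the shell and the picture viewer there is one more tool, called after ">>>" by a JSON object that holds its "method" and its "body", one argument or row to a line. apply_moves: Moves the arm, as the interface text tells. Its arguments: {"type":"object","properties":{"plan":{"type":"array","items":{"type":"array","items":{"type":"array","items":{"type":"number"}}}}},"required":["plan"]}

```bash
mkdir -p pics
cat > h.py <<'E'
import numpy as np, cv2
from station import sense, capture, finish_job, recognise
def save(p,n): cv2.imwrite('pics/'+n,p['pixels'][:,:,::-1])
def w(p,c): return np.array(p['R']).T@(np.array(c)-np.array(p['t']))
def cloud(p):
    d=p['depth'];H,W=d.shape
    uv=np.stack(np.meshgrid(np.arange(W),np.arange(H)),-1).reshape(-1,1,2).astype(np.float64)
    n=cv2.undistortPoints(uv,np.array(p['mtx'],float),np.array(p['distortion'],float)).reshape(H,W,2)
    c=np.dstack([n[...,0]*d,n[...,1]*d,d])
    return (c-np.array(p['t']))@np.array(p['R'])
def pix(p,X):
    r,_=cv2.Rodrigues(np.array(p['R'],float))
    return cv2.projectPoints(np.array(X,float).reshape(-1,3),r,np.array(p['t'],float),np.array(p['mtx'],float),np.array(p['distortion'],float))[0].reshape(-1,2)
E
python3 - <<'E'
from h import *
print(sense())
for c in ('top','scene'):
    p=capture(c);save(p,c+'0.png')
    print(c,p['t'],p['R'])
    for l in ['coil_tiny','coil_small','coil_medium','coil_large','base_tiny','base_small','base_medium','base_large','square_coil_wide','square_coil_narrow']:
        for r in recognise(l,p)[:4]:
            x=w(p,r['at']);print(l,round(r['score'],2),x.round(3),pix(p,x).round(0)[0])
E
```

```text
{'time_s': 0.0, 'joints': array([-5.65755382e+01,  2.20918457e+01,  3.80182165e-01, -2.76184369e-02,
       -6.84113912e+01, -1.48152381e+01]), 'joint_velocities': array([-0.04199309, -0.00932144, -0.08801703,  0.00219151,  0.088435  ,
        0.06233163]), 'effort': array([-3.64465559e-04, -3.90665495e+01,  1.87402725e+01,  4.22004819e+00,
        1.08844033e-02, -2.06193672e-04]), 'tcp_pos': array([ 0.19925969, -0.59177364,  0.22945446]), 'ee_rot': array([[-9.47773739e-01, -3.18942448e-01, -8.08926951e-04],
       [-3.18943452e-01,  9.47771552e-01,  2.03936627e-03],
       [ 1.16237480e-04,  2.19085975e-03, -9.99997593e-01]]), 'wrist_force': array([ 0.23215768, -0.29581503, -0.16078893]), 'moment': array([0.01153819, 0.01443506, 0.03654989]), 'gripper_width': 1.0023846624543196}
top [0.005572   0.52167993 1.21216117] [[ 0.00396077 -0.99998538 -0.00368266]
 [-0.98480955 -0.00326131 -0.17360736]
 [ 0.17359281  0.00431433 -0.98480806]]
coil_small 0.74 [0.667 0.064 0.044] [239. 139.]
coil_small 0.63 [ 0.772 -0.026  0.045] [271. 103.]
coil_small 0.47 [ 0.671 -0.007  0.048] [265. 137.]
c
[... 1009 characters left out ...]
.262  0.04 ] [262. 127.]
coil_medium 0.64 [ 0.413 -0.271  0.041] [234. 136.]
coil_medium 0.57 [ 0.427 -0.358  0.043] [215. 126.]
coil_large 0.69 [0.406 0.278 0.014] [368. 239.]
coil_large 0.56 [ 0.472 -0.142  0.042] [243. 161.]
base_tiny 0.8 [0.408 0.277 0.014] [367. 239.]
base_tiny 0.74 [ 0.471 -0.141  0.043] [243. 160.]
base_small 0.62 [0.502 0.001 0.016] [266. 196.]
base_medium 0.57 [ 0.651 -0.159  0.013] [188. 189.]
base_large 0.77 [0.482 0.147 0.013] [308. 223.]
square_coil_wide 0.79 [ 0.546 -0.399  0.036] [177. 134.]
square_coil_narrow 0.9 [0.548 0.416 0.04 ] [378. 301.]
square_coil_narrow 0.6 [ 0.602 -0.283  0.032] [181. 157.]
square_coil_narrow 0.21 [ 0.546 -0.398  0.033] [178. 135.]
```

Run:
```python
import cv2
for c in ('top','scene'):
    a=cv2.imread(f'pics/{c}0.png');cv2.imwrite(f'pics/{c}0b.png',cv2.resize(a,(798,598),interpolation=cv2.INTER_CUBIC))
```

```text
(no output)
```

View pics/top0b.png

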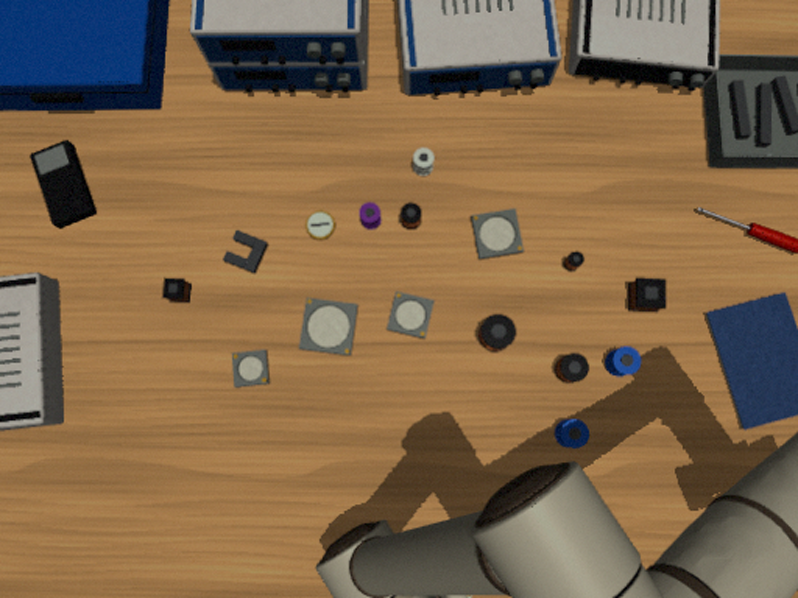

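View pics/scene0b.png

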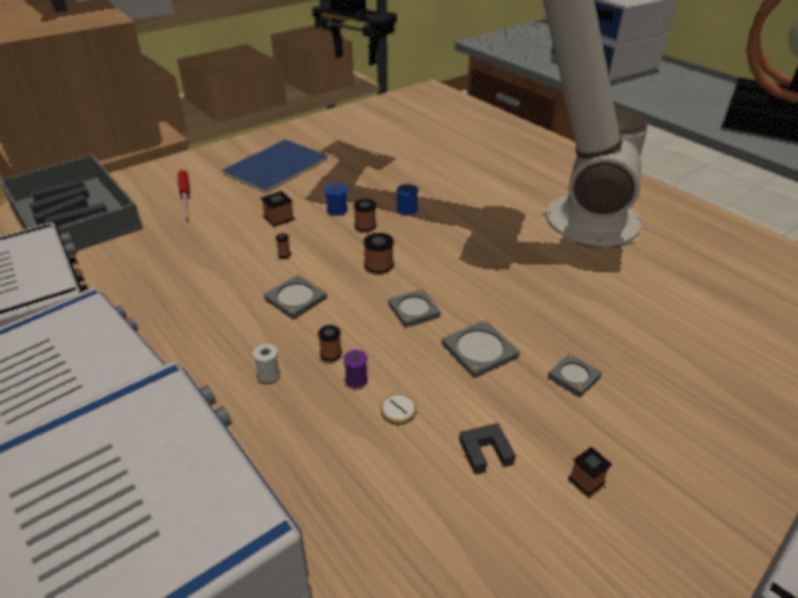

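The top view (798x598 scaling) shows these black-topped round coils: tiny (573,260), small (411,215), medium (571,367) and large (497,332). The bases are tiny (251,368), small (410,315), medium (497,233) and large (329,326). The blue, purple and white cylinders are look-alikes. Next I'll get precise centres from the depth.

```bash
cat > m.py <<'E'
from h import *
C={'tiny':(.602,-.287,.044,.028),'small':(.672,-.007,.048,.038),'medium':(.404,-.277,.052,.049),'large':(.456,-.150,.056,.060)}
B={'tiny':(.398,.276,.060),'small':(.495,0,.070),'medium':(.646,-.161,.081),'large':(.475,.140,.092)}
def circ(P):
    q=P[:,:2].astype(np.float32);(c,r)=cv2.minEnclosingCircle(q.reshape(-1,1,2));return np.array(c),r
if __name__=='__main__':
  for cam in ('top','scene'):
    p=capture(cam);P=cloud(p);ok=p['depth']>0
    for n,(x,y,h,d) in C.items():
        m=ok&(np.hypot(P[...,0]-x,P[...,1]-y)<.055)&(abs(P[...,2]-h)<.006)
        q=P[m]
        if len(q)<5: print(cam,n,'few');continue
        c,r=circ(q);print(cam,'coil',n,len(q),'mean',q.mean(0).round(4),'med',np.median(q,0).round(4),'circ',c.round(4),round(r*2,4))
    for n,(x,y,s) in B.items():
        m=ok&(abs(P[...,0]-x)<.07)&(abs(P[...,1]-y)<.07)&(P[...,2]>.006)&(P[...,2]<.022)
        k,lab,st,ce=cv2.connectedComponentsWithStats(m.astype(np.uint8))
        i=1+np.argmax(st[1:,4]);q=P[lab==i]
        rc=cv2.minAreaRect(q[:,:2].astype(np.float32)*1000)
        hsv=cv2.cvtColor(p['pixels'],cv2.COLOR_RGB2HSV)
        print(cam,'base',n,len(q),'mean',q.mean(0).round(4),'rect',np.round(rc[0],1),np.round(rc[1],1),round(rc[2],1))
E
python3 m.py
```

```text
top coil tiny 80 mean [ 0.5915 -0.2921  0.0438] med [ 0.5919 -0.292   0.0441] circ [ 0.592  -0.2929] 0.0281
top coil small 140 mean [ 0.6726 -0.0051  0.0477] med [ 0.6722 -0.0056  0.0479] circ [ 0.6736 -0.0057] 0.0391
top coil medium 261 mean [ 0.4034 -0.2811  0.0524] med [ 0.4035 -0.281   0.0524] circ [ 0.4029 -0.2816] 0.0501
top coil large 388 mean [ 0.4619 -0.1518  0.0559] med [ 0.4614 -0.1517  0.0558] circ [ 0.462 -0.152] 0.0598
top base tiny 475 mean [0.4029 0.2767 0.0122] rect [404.4 278. ] [64.6 63.2] 7.2
top base small 585 mean [ 0.4965 -0.0046  0.0119] rect [496.3  -5.3] [70.7 70.5] 76.5
top base medium 757 mean [ 0.6457 -0.1584  0.0116] rect [ 645.6 -158.7] [82.7 82.6] 10.2
top base large 994 mean [0.4752 0.1407 0.0115] rect [476.1 140.2] [93.4 93.7] 83.1
scene coil tiny 52 mean [ 0.597  -0.2909  0.0446] med [ 0.5973 -0.2904  0.0453] circ [ 0.5953 -0.2923] 0.0321
scene coil small 143 mean [ 0.6777 -0.0011  0.0486] med [ 0.6781 -0.001   0.0489] circ [ 0.6746 -0.002 ] 0.042
scene coil medium 112 mean [ 0.4077 -0.2792  0.0528] med [ 0.4081 -0.2788  0.0532] circ [ 0.4053 -0.2811] 0.0496
scene coil large 211 mean [ 0.4674 -0.15    0.0569] med [ 0.468  -0.149   0.0572] circ [ 0.4652 -0.1544] 0.065
scene base tiny 521 mean [0.4046 0.2785 0.0124] rect [402.8 278.2] [65.4 62.7] 3.7
scene base small 502 mean [ 0.5011 -0.0011  0.0125] rect [499.6  -3.9] [75.1 72. ] 76.9
scene base medium 621 mean [ 0.6506 -0.1579  0.0122] rect [ 649.1 -158.9] [83.3 84.4] 10.0
scene base large 1019 mean [0.4797 0.1435 0.012 ] rect [477.4 142.1] [95.1 95.5] 83.1
```

>>> {"method": "apply_moves", "body": {
  "plan": [
    [[100,1,0.75,0,0,0,0.124],[100,1,0.75,0,0,0,0.124],[100,1,0.75,0,0,0,0.124],[100,1,0.75,0,0,0,0.124],[100,1,0.75,0,0,0,0.124],[100,1,0.75,-0.2,0,0,0.124],[100,1,0.75,-0.2,0,0,0.124],[100,1,0.75,-0.2,0,0,0.124],[100,1,0.75,-0.2,0,0,0.124],[100,1,0.75,-0.2,0,0,0.12],[100,1,0.75,-0.2,0,0,0],[100,1,0.75,-0.2,0,0,0]]
  ]
}}

```text
time_s: 2.2
tcp_pos: [0.5068, -0.3603, 0.1967]
ee_rot: [[0.01, -1.0, 0.006], [-1.0, -0.01, -0.004], [0.004, -0.006, -1.0]]
wrist_force: [-0.1, -1.2, 0.0]
gripper_width: 1.0
```

>>> {"method": "apply_moves", "body": {
  "plan": [
    [[100,0.85,0.68,-0.7,0,0,0],[100,0.85,0.68,-0.7,0,0,0],[100,0.85,0.68,-0.7,0,0,0],[100,0.85,0.68,-0.7,0,0,0],[100,0,0,-0.5,0,0,0],[100,0,0,-0.3,0,0,0],[100,0,0,0,0,0,0],[100,0,0,0,0,0,0]]
  ]
}}

```text
time_s: 2.87
tcp_pos: [0.6019, -0.2835, 0.1024]
ee_rot: [[0.02, -1.0, 0.009], [-1.0, -0.02, -0.007], [0.007, -0.009, -1.0]]
wrist_force: [0.3, 0.1, 1.0]
gripper_width: 1.001
```

```bash
python3 -c "
from h import *
s=sense();print(s['tcp_pos'],s['ee_rot'].round(4))"
```

```text
[ 0.60189407 -0.28350684  0.10237977] [[ 0.02   -0.9998  0.0088]
 [-0.9998 -0.0201 -0.0065]
 [ 0.0067 -0.0087 -0.9999]]
```

>>> {"method": "apply_moves", "body": {
  "plan": [
    [[100,-0.2,-0.17,0,0.0065,0.009,-0.02],[100,-0.2,-0.17,-0.3,0,0,0],[100,0,0,-0.5,0,0,0],[100,0,0,-0.5,0,0,0],[100,0,0,-0.5,0,0,0],[100,0,0,-0.3,0,0,0],[100,0,0,-0.2,0,0,0],[100,0,0,0,0,0,0],[100,0,0,0,0,0,0]]
  ]
}}

```text
time_s: 3.62
tcp_pos: [0.5884, -0.299, 0.0453]
ee_rot: [[-0.011, -1.0, 0.007], [-1.0, 0.011, -0.002], [0.002, -0.007, -1.0]]
wrist_force: [-0.4, 0.2, -0.3]
gripper_width: 1.001
```

>>> {"method": "apply_moves", "body": {
  "plan": [
    [[100,0.14,0.25,0,0,0.006,0.01],[100,0,0,-0.4,0,0,0],[100,0,0,-0.4,0,0,0],[100,0,0,-0.2,0,0,0],[100,0,0,0,0,0,0],[100,0,0,0,0,0,0]]
  ]
}}

```text
time_s: 4.12
tcp_pos: [0.5936, -0.2919, 0.0193]
ee_rot: [[0.001, -1.0, 0.004], [-1.0, -0.001, -0.003], [0.003, -0.004, -1.0]]
wrist_force: [0.1, 0.2, -0.6]
gripper_width: 0.999
```

>>> {"method": "apply_moves", "body": {
  "plan": [
    [[0,0,0,0,0,0,0],[0,0,0,0,0,0,0],[0,0,0,0,0,0,0],[0,0,0,0,0,0,0],[0,0,0,0,0,0,0],[0,0,0,0,0,0,0],[0,0,0,0,0,0,0],[0,0,0,0,0,0,0],[0,0,0,0,0,0,0],[0,0,0,0,0,0,0]]
  ]
}}

```text
time_s: 4.95
tcp_pos: [0.5943, -0.2924, 0.0206]
ee_rot: [[0.001, -1.0, 0.006], [-1.0, -0.001, -0.004], [0.004, -0.006, -1.0]]
wrist_force: [-0.2, -0.1, 0.2]
gripper_width: 0.323
```

>>> {"method": "apply_moves", "body": {
  "plan": [
    [[0,0,0,0.4,0,0.004,0],[0,0,0,0.8,0,0,0],[0,0,0,0.9,0,0,0],[0,0,0,0.9,0,0,0],[0,0,0.3,0.8,0,0,0],[0,-0.3,0.8,0,0,0,0],[0,-0.33,1,0,0,0,0],[0,-0.33,1,0,0,0,0],[0,-0.33,1,0,0,0,0],[0,-0.33,1,0,0,0,0],[0,-0.33,1,0,0,0,0],[0,-0.33,1,0,0,0,0]]
  ]
}}

```text
time_s: 5.95
tcp_pos: [0.5348, -0.1131, 0.1261]
ee_rot: [[-0.008, -1.0, 0.005], [-1.0, 0.008, -0.005], [0.005, -0.005, -1.0]]
wrist_force: [-0.5, -0.5, -0.4]
gripper_width: 0.316
```

>>> {"method": "apply_moves", "body": {
  "plan": [
    [[0,-0.33,1,0,0,0,0],[0,-0.33,1,0,0,0,0],[0,-0.33,1,0,0,0,0],[0,-0.33,1,0,0,0,0],[0,-0.33,1,0,0,0,0],[0,-0.33,1,0,0,0,0],[0,-0.33,1,0,0,0,0],[0,-0.33,1,0,0,0,0],[0,-0.33,1,0,0,0,0],[0,-0.33,1,0,0,0,0],[0,0,0.5,0,0,0,0],[0,0,0,0,0,0,0]]
  ]
}}

```text
time_s: 6.95
tcp_pos: [0.4465, 0.1658, 0.1365]
ee_rot: [[-0.002, -1.0, 0.016], [-1.0, 0.002, 0.0], [-0.0, -0.016, -1.0]]
wrist_force: [0.5, -0.1, -0.6]
gripper_width: 0.315
```

>>> {"method": "apply_moves", "body": {
  "plan": [
    [[0,-0.34,0.9,0,0,0.016,0],[0,-0.34,0.9,0,0,0,0],[0,-0.34,0.9,0,0,0,0],[0,-0.34,0.9,-0.3,0,0,0],[0,-0.3,0.6,-0.4,0,0,0],[0,0,0.1,-0.4,0,0,0],[0,0,0,-0.4,0,0,0],[0,0,0,-0.4,0,0,0],[0,0,0,0,0,0,0],[0,0,0,0,0,0,0]]
  ]
}}

```text
time_s: 7.78
tcp_pos: [0.4047, 0.2745, 0.0922]
ee_rot: [[-0.004, -1.0, 0.002], [-1.0, 0.004, 0.003], [-0.003, -0.002, -1.0]]
wrist_force: [-0.5, 0.9, -0.3]
gripper_width: 0.315
```

>>> {"method": "apply_moves", "body": {
  "plan": [
    [[0,0,0.1,-0.5,0,0,0],[0,0,0,-0.5,0,0,0],[0,0,0,-0.5,0,0,0],[0,0,0,-0.4,0,0,0],[0,0,0,-0.3,0,0,0],[0,0,0,-0.1,0,0,0],[0,0,0,0,0,0,0],[0,0,0,0,0,0,0]]
  ]
}}

```text
time_s: 8.45
tcp_pos: [0.4095, 0.275, 0.0377]
ee_rot: [[-0.009, -1.0, 0.009], [-1.0, 0.009, 0.009], [-0.009, -0.008, -1.0]]
wrist_force: [-0.1, 0.5, -0.3]
gripper_width: 0.315
```

```bash
python3 -c "
from h import *
s=sense();print(s['tcp_pos'],s['ee_rot'].round(4))
p=capture('top');P=cloud(p);m=(p['depth']>0)&(abs(P[...,0]-.404)<.07)&(abs(P[...,1]-.277)<.06)
cv2.imwrite('pics/t1.png',cv2.resize(p['pixels'][190:280,110:220,::-1],None,fx=6,fy=6))
p=capture('scene');cv2.imwrite('pics/s1.png',cv2.resize(p['pixels'][180:290,300:430,::-1],None,fx=5,fy=5))"
```

```text
[0.4095157  0.27501655 0.03774698] [[-0.0087 -0.9999  0.0085]
 [-0.9999  0.0088  0.0086]
 [-0.0087 -0.0084 -0.9999]]
```

View pics/s1.png

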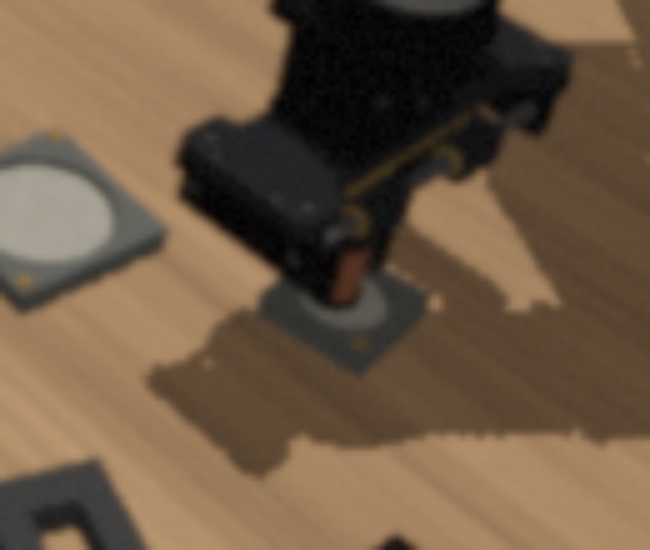

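The picture shows the coil (345,275 in the crop) held over the tiny base's white recess, a few mm off centre in x. I'll correct that and lower it.

>>> {"method": "apply_moves", "body": {
  "plan": [
    [[0,-0.22,0.08,0,-0.008,0.008,0],[0,0,0,0,0,0,0],[0,0,0,-0.2,0,0,0],[0,0,0,0,0,0,0]]
  ]
}}

```text
time_s: 8.88
tcp_pos: [0.4041, 0.2786, 0.0344]
ee_rot: [[-0.008, -1.0, 0.003], [-1.0, 0.008, 0.004], [-0.004, -0.003, -1.0]]
wrist_force: [-0.6, -0.4, -0.9]
gripper_width: 0.31
```

>>> {"method": "apply_moves", "body": {
  "plan": [
    [[0,0,-0.04,-0.12,0,0,0],[0,0,0,-0.08,0,0,0],[0,0,0,0,0,0,0]]
  ]
}}

```text
time_s: 9.13
tcp_pos: [0.404, 0.2777, 0.0289]
ee_rot: [[-0.007, -1.0, 0.003], [-1.0, 0.007, 0.004], [-0.004, -0.003, -1.0]]
wrist_force: [-0.9, -0.1, -0.7]
gripper_width: 0.314
```

>>> {"method": "apply_moves", "body": {
  "plan": [
    [[0,0,0,-0.05,0,0,0],[0,0,0,0,0,0,0]]
  ]
}}

```text
time_s: 9.3
tcp_pos: [0.4042, 0.278, 0.0288]
ee_rot: [[-0.007, -1.0, 0.003], [-1.0, 0.007, 0.003], [-0.003, -0.003, -1.0]]
wrist_force: [-0.2, -0.7, -1.1]
gripper_width: 0.314
```

>>> {"method": "apply_moves", "body": {
  "plan": [
    [[60,0,0,0,0,0,0],[60,0,0,0,0,0,0],[60,0,0,0,0,0,0],[60,0,0,0,0,0,0],[60,0,0,0,0,0,0],[60,0,0,0.4,0,0,0],[100,0,0,0.8,0,0,0],[100,0,0,0.8,0,0,0],[100,0,0,0.8,0,0,0],[100,0,0,0.8,0,0,0],[100,0.3,-0.5,0,0,0,0],[100,0.6,-0.9,0,0,0,0]]
  ]
}}

```text
time_s: 10.3
tcp_pos: [0.4257, 0.2435, 0.1216]
ee_rot: [[-0.002, -1.0, 0.002], [-1.0, 0.002, 0.001], [-0.001, -0.002, -1.0]]
wrist_force: [0.3, 0.2, -0.9]
gripper_width: 0.953
```

>>> {"method": "apply_moves", "body": {
  "plan": [
    [[100,0.9,-1,0,0,0,0],[100,0.9,-1,0,0,0,0],[100,0.9,-1,0,0,0,0],[100,0.9,-1,0,0,0,0],[100,0.9,-1,0,0,0,0],[100,0.9,-1,0,0,0,0],[100,0.9,-1,0,0,0,0],[100,0.9,-1,0,0,0,0],[100,0.9,-0.9,0,0,0,0],[100,0.7,-0.5,0,0,0,0],[100,0,0,0,0,0,0],[100,0,0,0,0,0,0]]
  ]
}}

```text
time_s: 11.3
tcp_pos: [0.6554, -0.0086, 0.1204]
ee_rot: [[-0.003, -1.0, 0.003], [-1.0, 0.003, 0.002], [-0.002, -0.003, -1.0]]
wrist_force: [0.1, 0.2, -0.7]
gripper_width: 0.997
```

```bash
python3 -c "
from h import *
s=sense();print(s['tcp_pos'],s['ee_rot'].round(4))
p=capture('top');P=cloud(p)
m=(p['depth']>0)&(np.hypot(P[...,0]-.404,P[...,1]-.277)<.05)&(P[...,2]>.035);q=P[m];print(len(q),q[q[:,2]>.047].mean(0),np.percentile(q[:,2],[10,50,90]))
cv2.imwrite('pics/t2.png',cv2.resize(p['pixels'][190:280,110:220,::-1],None,fx=6,fy=6))
"
```

```text
[ 0.65544036 -0.00861728  0.12042267] [[-0.0028 -1.      0.0026]
 [-1.      0.0028  0.0025]
 [-0.0025 -0.0026 -1.    ]]
90 [0.40483379 0.27588186 0.05207599] [0.0490133  0.05195921 0.05499372]
```

View pics/t2.png

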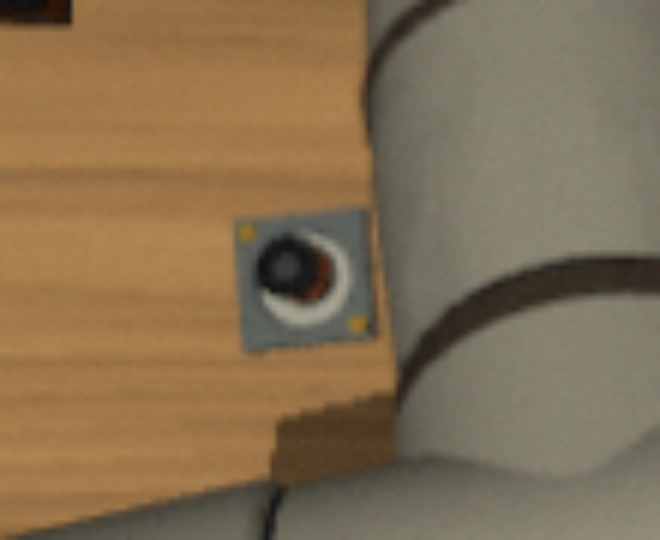

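The coil's top is at z 0.052 m (8 + 44 mm) and centred in the tiny base, so it is seated. Next is the small coil.

>>> {"method": "apply_moves", "body": {
  "plan": [
    [[100,0.4,0.12,0,0,0,0],[100,0.3,0,-0.5,0,0,0],[100,0,0,-0.6,0,0,0],[100,0,0,-0.6,0,0,0],[100,0,0,-0.5,0,0,0],[100,0,0,-0.2,0,0,0],[100,0,0,0,0,0,0],[100,0,0,0,0,0,0]]
  ]
}}

```text
time_s: 12.02
tcp_pos: [0.6679, 0.0011, 0.0547]
ee_rot: [[0.006, -1.0, -0.002], [-1.0, -0.006, 0.003], [-0.003, 0.002, -1.0]]
wrist_force: [0.1, 0.3, -0.6]
gripper_width: 1.0
```

>>> {"method": "apply_moves", "body": {
  "plan": [
    [[100,0.2,-0.25,0,-0.003,-0.002,0],[100,0,0,-0.5,0,0,0],[100,0,0,-0.5,0,0,0],[100,0,0,-0.35,0,0,0],[100,0,0,0,0,0,0],[100,0,0,0,0,0,0]]
  ]
}}

```text
time_s: 12.52
tcp_pos: [0.6754, -0.0051, 0.0213]
ee_rot: [[0.007, -1.0, 0.006], [-1.0, -0.007, 0.001], [-0.001, -0.006, -1.0]]
wrist_force: [0.5, 0.2, 0.6]
gripper_width: 0.998
```

Well placed, so close, lift and carry to (497, -5).

>>> {"method": "apply_moves", "body": {
  "plan": [
    [[0,0,0,0,0,0,0],[0,0,0,0,0,0,0],[0,0,0,0,0,0,0],[0,0,0,0,0,0,0],[0,0,0,0,0,0,0],[0,0,0,0,0,0,0],[0,0,0,0,0,0,0],[0,0,0,0,0,0,0],[0,0,0,0,0,0,0]]
  ]
}}

```text
time_s: 13.27
tcp_pos: [0.6768, -0.005, 0.0239]
ee_rot: [[0.007, -1.0, 0.011], [-1.0, -0.007, 0.001], [-0.001, -0.011, -1.0]]
wrist_force: [0.3, 0.2, -0.8]
gripper_width: 0.432
```

>>> {"method": "apply_moves", "body": {
  "plan": [
    [[0,0,0,0.4,0,0.003,0],[0,0,0,0.8,0,0,0],[0,0,0,0.9,0,0,0],[0,0,0,0.9,0,0,0],[0,-0.8,0,0,0,0,0],[0,-1,0,0,0,0,0],[0,-1,0,0,0,0,0],[0,-1,0,0,0,0,0],[0,-1,0,0,0,0,0],[0,-1,0,0,0,0,0],[0,-0.8,0,0,0,0,0],[0,0,0,0,0,0,0]]
  ]
}}

```text
time_s: 14.27
tcp_pos: [0.5031, -0.0061, 0.105]
ee_rot: [[0.005, -1.0, 0.005], [-1.0, -0.005, 0.002], [-0.002, -0.005, -1.0]]
wrist_force: [-0.1, -0.3, -2.0]
gripper_width: 0.428
```

>>> {"method": "apply_moves", "body": {
  "plan": [
    [[0,-0.22,0.04,-0.4,0,0.005,0],[0,0,0,-0.5,0,0,0],[0,0,0,-0.6,0,0,0],[0,0,0,-0.5,0,0,0],[0,0,0,-0.3,0,0,0],[0,0,0,0,0,0,0],[0,0,0,0,0,0,0]]
  ]
}}

```text
time_s: 14.85
tcp_pos: [0.5002, -0.0042, 0.0514]
ee_rot: [[0.007, -1.0, 0.01], [-1.0, -0.007, 0.004], [-0.004, -0.01, -1.0]]
wrist_force: [0.1, -0.2, -2.2]
gripper_width: 0.429
```

>>> {"method": "apply_moves", "body": {
  "plan": [
    [[0,-0.13,0,0,-0.004,0.009,0],[0,0,0,-0.3,0,0,0],[0,0,0,-0.3,0,0,0],[0,0,0,-0.1,0,0,0],[0,0,0,0,0,0,0],[0,0,0,0,0,0,0]]
  ]
}}

```text
time_s: 15.35
tcp_pos: [0.4987, -0.0038, 0.0344]
ee_rot: [[0.008, -1.0, 0.004], [-1.0, -0.008, 0.001], [-0.001, -0.004, -1.0]]
wrist_force: [0.2, 0.5, -1.6]
gripper_width: 0.427
```

>>> {"method": "apply_moves", "body": {
  "plan": [
    [[0,-0.05,0,-0.12,0,0.003,0],[0,0,0,-0.04,0,0,0],[0,0,0,0,0,0,0]]
  ]
}}

```text
time_s: 15.6
tcp_pos: [0.4981, -0.0036, 0.0321]
ee_rot: [[0.009, -1.0, 0.002], [-1.0, -0.009, 0.001], [-0.001, -0.002, -1.0]]
wrist_force: [-0.7, -0.3, -1.3]
gripper_width: 0.429
```

>>> {"method": "apply_moves", "body": {
  "plan": [
    [[0,-0.03,0,-0.08,0,0,0],[0,0,0,0,0,0,0],[0,0,0,0,0,0,0]]
  ]
}}

```text
time_s: 15.85
tcp_pos: [0.4989, -0.0033, 0.0323]
ee_rot: [[0.01, -1.0, 0.006], [-1.0, -0.01, 0.001], [-0.001, -0.006, -1.0]]
wrist_force: [-0.1, 0.1, -2.0]
gripper_width: 0.427
```

>>> {"method": "apply_moves", "body": {
  "plan": [
    [[0,0,0,-0.08,0,0.004,0],[0,0,0,-0.05,0,0,0],[0,0,0,0,0,0,0]]
  ]
}}

```text
time_s: 16.1
tcp_pos: [0.4991, -0.0032, 0.032]
ee_rot: [[0.012, -1.0, 0.002], [-1.0, -0.012, 0.0], [-0.0, -0.002, -1.0]]
wrist_force: [0.5, -0.2, -1.5]
gripper_width: 0.431
```

>>> {"method": "apply_moves", "body": {
  "plan": [
    [[0,-0.05,0,-0.15,0,0,0],[0,0,0,0,0,0,0]]
  ]
}}

```text
time_s: 16.27
tcp_pos: [0.4999, -0.003, 0.032]
ee_rot: [[0.015, -1.0, 0.006], [-1.0, -0.015, -0.0], [0.001, -0.006, -1.0]]
wrist_force: [0.1, -0.1, -1.5]
gripper_width: 0.429
```

```bash
python3 -c "
from h import *
for i in range(1):
  s=sense();print(s['tcp_pos'],s['wrist_force'],s['effort'].round(2))
p=capture('scene');cv2.imwrite('pics/s2.png',cv2.resize(p['pixels'][150:230,220:320,::-1],None,fx=6,fy=6,interpolation=cv2.INTER_CUBIC))
s=sense();print(s['tcp_pos'],s['wrist_force'])
"
```

```text
[ 0.49993032 -0.00300819  0.03202295] [ 0.05574294 -0.09312413 -1.45980174] [ 3.000e-02 -3.498e+01  1.224e+01  2.900e+00 -5.000e-02  0.000e+00]
[ 0.50015082 -0.00292593  0.03188578] [-0.74995779  0.0483381  -1.23912872]
```

View pics/s2.png

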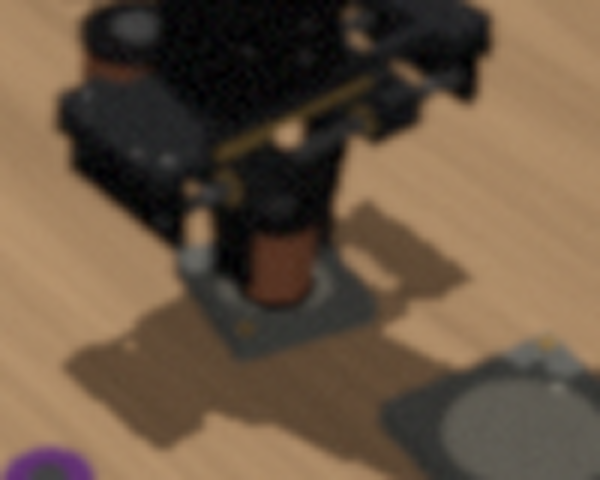

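The picture shows the coil inside the small base's recess (crop 280,290), at or about a millimetre above the floor. One more small push down and in -x, then release.

>>> {"method": "apply_moves", "body": {
  "plan": [
    [[0,-0.12,-0.06,-0.1,0,0.005,-0.012],[0,0,0,-0.12,0,0,0]]
  ]
}}

```text
time_s: 16.48
tcp_pos: [0.5, -0.0033, 0.031]
ee_rot: [[0.006, -1.0, 0.007], [-1.0, -0.006, 0.0], [0.0, -0.007, -1.0]]
wrist_force: [-16.6, 2.6, 42.9]
gripper_width: 0.428
```

That is firm floor contact (43 N up), so the coil is seated. Release.

>>> {"method": "apply_moves", "body": {
  "plan": [
    [[70,0,0,0.02,0,0,0],[70,0,0,0,0,0,0],[70,0,0,0,0,0,0],[70,0,0,0,0,0,0],[70,0,0,0,0,0,0],[70,0,0,0.4,0,0,0],[100,0,0,0.8,0,0,0],[100,0,0,0.8,0,0,0],[100,0,0,0.8,0,0,0],[100,0,0,0.8,0,0,0],[100,-0.2,-0.6,0,0,0,0],[100,-0.35,-1,0,0,0,0]]
  ]
}}

```text
time_s: 17.48
tcp_pos: [0.4856, -0.0427, 0.1248]
ee_rot: [[0.009, -1.0, 0.002], [-1.0, -0.009, -0.002], [0.002, -0.002, -1.0]]
wrist_force: [-0.6, -0.6, -0.5]
gripper_width: 0.983
```

>>> {"method": "apply_moves", "body": {
  "plan": [
    [[100,-0.35,-1,0,0,0,0],[100,-0.35,-1,0,0,0,0],[100,-0.35,-1,0,0,0,0],[100,-0.35,-1,0,0,0,0],[100,-0.35,-1,0,0,0,0],[100,-0.35,-1,0,0,0,0],[100,-0.35,-1,0,0,0,0],[100,-0.35,-1,0,0,0,0],[100,-0.2,-0.8,0,0,0,0],[100,0,0,0,0,0,0],[100,0,0,0,0,0,0]]
  ]
}}

```text
time_s: 18.4
tcp_pos: [0.4045, -0.2749, 0.1311]
ee_rot: [[0.008, -1.0, 0.007], [-1.0, -0.008, -0.003], [0.003, -0.007, -1.0]]
wrist_force: [0.5, 0.3, 1.0]
gripper_width: 1.002
```

```bash
python3 -c "
from h import *
s=sense();print(s['tcp_pos'],s['ee_rot'].round(4))
p=capture('top');P=cloud(p);ok=p['depth']>0
for n,(x,y) in {'tiny':(.404,.277),'small':(.498,-.005)}.items():
  m=ok&(np.hypot(P[...,0]-x,P[...,1]-y)<.05)&(P[...,2]>.048);q=P[m];print(n,len(q),q.mean(0) if len(q) else '',np.ptp(q[:,2]) if len(q) else '')
save(p,'t3.png')
"
```

```text
[ 0.40454069 -0.27489891  0.13105806] [[ 0.0077 -0.9999  0.0072]
 [-1.     -0.0077 -0.0026]
 [ 0.0026 -0.0072 -1.    ]]
tiny 81 [0.40487052 0.27549918 0.05246666] 0.008293642500361999
small 155 [ 0.49755694 -0.0026091   0.05618427] 0.01423123722946179
```

View pics/t3.png

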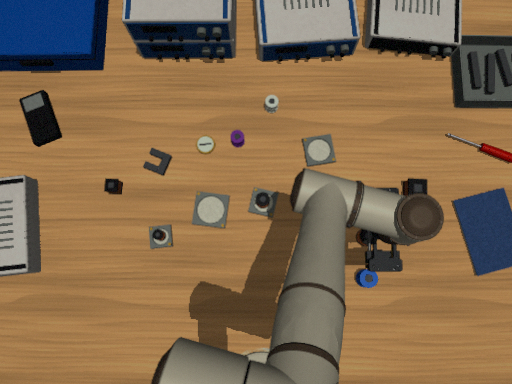

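The small coil is seated: its top is at 0.056 m, about 2 mm off centre. The gripper is now above the medium coil, with the blue look-alikes at (368,278) and to the right.

>>> {"method": "apply_moves", "body": {
  "plan": [
    [[100,0,-0.25,-0.5,0.002,0.007,0.007],[100,0,0,-0.6,0,0,0],[100,0,0,-0.6,0,0,0],[100,0,0,-0.5,0,0,0],[100,0,0,-0.2,0,0,0],[100,0,0,0,0,0,0],[100,0,0,0,0,0,0]]
  ]
}}

```text
time_s: 19.03
tcp_pos: [0.4068, -0.2776, 0.0663]
ee_rot: [[0.026, -1.0, -0.001], [-1.0, -0.026, 0.0], [-0.0, 0.001, -1.0]]
wrist_force: [0.8, -0.0, 0.4]
gripper_width: 0.998
```

>>> {"method": "apply_moves", "body": {
  "plan": [
    [[100,-0.14,-0.14,-0.3,0,0,-0.026],[100,0,0,-0.5,0,0,0],[100,0,0,-0.5,0,0,0],[100,0,0,-0.4,0,0,0],[100,0,0,-0.1,0,0,0],[100,0,0,0,0,0,0]]
  ]
}}

```text
time_s: 19.53
tcp_pos: [0.4056, -0.282, 0.0213]
ee_rot: [[-0.004, -1.0, 0.006], [-1.0, 0.004, -0.003], [0.002, -0.006, -1.0]]
wrist_force: [-0.1, -1.4, 0.9]
gripper_width: 0.998
```

>>> {"method": "apply_moves", "body": {
  "plan": [
    [[0,-0.08,0,0,0,0.005,0],[0,0,0,0,0,0,0],[0,0,0,0,0,0,0],[0,0,0,0,0,0,0],[0,0,0,0,0,0,0],[0,0,0,0,0,0,0],[0,0,0,0,0,0,0],[0,0,0,0,0,0,0]]
  ]
}}

```text
time_s: 20.2
tcp_pos: [0.4047, -0.2827, 0.0241]
ee_rot: [[-0.005, -1.0, 0.006], [-1.0, 0.005, -0.004], [0.004, -0.006, -1.0]]
wrist_force: [0.6, -0.2, -1.6]
gripper_width: 0.555
```

>>> {"method": "apply_moves", "body": {
  "plan": [
    [[0,0,0,0.4,0,0.004,0],[0,0,0,0.8,0,0,0],[0,0,0,0.9,0,0,0],[0,0,0,0.9,0,0,0],[0,0.5,0.2,0.4,0,0,0],[0,0.9,0.45,0,0,0,0],[0,0.9,0.45,0,0,0,0],[0,0.9,0.45,0,0,0,0],[0,0.9,0.45,0,0,0,0],[0,0.9,0.45,0,0,0,0],[0,0.9,0.45,0,0,0,0],[0,0.9,0.45,0,0,0,0]]
  ]
}}

```text
time_s: 21.2
tcp_pos: [0.5688, -0.1933, 0.1076]
ee_rot: [[-0.016, -1.0, -0.016], [-1.0, 0.016, 0.005], [-0.005, 0.016, -1.0]]
wrist_force: [0.2, -0.3, -2.1]
gripper_width: 0.549
```

>>> {"method": "apply_moves", "body": {
  "plan": [
    [[0,0.9,0.45,0,0,0,0],[0,0.9,0.45,0,0,0,0],[0,0.5,0.3,0,0,0,0],[0,0,0,0,0,0,0],[0,0,0,0,0,0,0]]
  ]
}}

```text
time_s: 21.62
tcp_pos: [0.6306, -0.1578, 0.1019]
ee_rot: [[-0.013, -1.0, -0.022], [-1.0, 0.013, 0.007], [-0.007, 0.022, -1.0]]
wrist_force: [0.3, -0.0, -2.4]
gripper_width: 0.557
```

>>> {"method": "apply_moves", "body": {
  "plan": [
    [[0,0.35,-0.08,0,-0.007,-0.022,0.012],[0,0.25,0,-0.3,0,0,0],[0,0,0,-0.5,0,0,0],[0,0,0,-0.6,0,0,0],[0,0,0,-0.5,0,0,0],[0,0,0,-0.2,0,0,0],[0,0,0,0,0,0,0],[0,0,0,0,0,0,0]]
  ]
}}

```text
time_s: 22.28
tcp_pos: [0.6424, -0.1637, 0.0445]
ee_rot: [[-0.005, -1.0, -0.002], [-1.0, 0.005, -0.0], [0.0, 0.002, -1.0]]
wrist_force: [-0.1, -0.5, -2.0]
gripper_width: 0.552
```

>>> {"method": "apply_moves", "body": {
  "plan": [
    [[0,0.14,0.15,0,0,0,0],[0,0,0,-0.2,0,0,0],[0,0,0,-0.2,0,0,0],[0,0,0,0,0,0,0],[0,0,0,0,0,0,0]]
  ]
}}

```text
time_s: 22.7
tcp_pos: [0.6479, -0.1601, 0.0363]
ee_rot: [[-0.005, -1.0, 0.004], [-1.0, 0.005, -0.001], [0.001, -0.004, -1.0]]
wrist_force: [-0.2, 0.6, -3.0]
gripper_width: 0.56
```

>>> {"method": "apply_moves", "body": {
  "plan": [
    [[0,-0.06,0.02,-0.1,0,0,0],[0,0,0,-0.06,0,0,0],[0,0,0,0,0,0,0]]
  ]
}}

```text
time_s: 22.95
tcp_pos: [0.6465, -0.1595, 0.0325]
ee_rot: [[-0.005, -1.0, 0.004], [-1.0, 0.005, -0.001], [0.001, -0.004, -1.0]]
wrist_force: [-0.6, -0.6, -1.5]
gripper_width: 0.556
```

>>> {"method": "apply_moves", "body": {
  "plan": [
    [[0,0,0,-0.05,0,0,0]]
  ]
}}

```text
time_s: 23.03
tcp_pos: [0.6466, -0.1594, 0.0321]
ee_rot: [[-0.004, -1.0, 0.005], [-1.0, 0.004, -0.001], [0.001, -0.005, -1.0]]
wrist_force: [-3.0, 1.6, 8.5]
gripper_width: 0.555
```

Contact (net +8.5 N), so release. Then over to the large coil at (462, -152).

>>> {"method": "apply_moves", "body": {
  "plan": [
    [[85,0,0,0,0,0,0],[85,0,0,0,0,0,0],[85,0,0,0,0,0,0],[85,0,0,0,0,0,0],[85,0,0,0,0,0,0],[85,0,0,0.4,0,0,0],[85,0,0,0.8,0,0,0],[100,0,0,0.8,0,0,0],[100,0,0,0.8,0,0,0],[100,0,0,0.8,0,0,0],[100,-0.5,0,0,0,0,0],[100,-0.9,0,0,0,0,0]]
  ]
}}

```text
time_s: 24.03
tcp_pos: [0.6162, -0.1604, 0.1317]
ee_rot: [[-0.002, -1.0, 0.014], [-1.0, 0.002, -0.004], [0.004, -0.014, -1.0]]
wrist_force: [-0.4, -0.5, 0.2]
gripper_width: 0.989
```

>>> {"method": "apply_moves", "body": {
  "plan": [
    [[100,-1,0.05,0,0,0,0],[100,-1,0.05,0,0,0,0],[100,-1,0.05,0,0,0,0],[100,-1,0.05,0,0,0,0],[100,-1,0,0,0,0,0],[100,-0.7,0,0,0,0,0],[100,0,0,0,0,0,0],[100,0,0,0,0,0,0]]
  ]
}}

```text
time_s: 24.7
tcp_pos: [0.4661, -0.1558, 0.1402]
ee_rot: [[-0.002, -1.0, 0.025], [-1.0, 0.002, -0.005], [0.005, -0.025, -1.0]]
wrist_force: [0.2, 1.0, 0.5]
gripper_width: 0.999
```

```bash
python3 -c "
from h import *
s=sense();print(s['tcp_pos'],s['ee_rot'].round(4))
for c in ('top','scene'):
 p=capture(c);P=cloud(p);ok=p['depth']>0
 x,y=.646,-.159
 m=ok&(np.hypot(P[...,0]-x,P[...,1]-y)<.05)&(P[...,2]>.05)&(P[...,2]<.07);q=P[m];print(c,len(q),q.mean(0) if len(q) else '')
 save(p,c+'4.png')
"
```

```text
[ 0.4661341  -0.15583744  0.14021735] [[-0.0019 -0.9997  0.0255]
 [-1.      0.0018 -0.0054]
 [ 0.0054 -0.0255 -0.9997]]
top 247 [ 0.6438142  -0.15709965  0.0599918 ]
scene 196 [ 0.64989051 -0.15426498  0.05976671]
```

View pics/scene4.png

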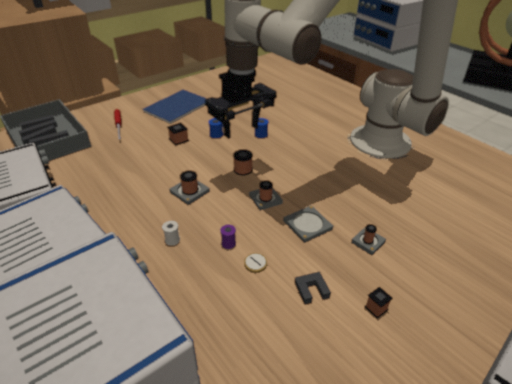

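The medium coil is seated: its top is at 0.060 m, within about 2 mm of the base centre. The other two coils stand in their bases at (265,193) and (370,236). The large coil is last.

>>> {"method": "apply_moves", "body": {
  "plan": [
    [[100,-0.15,0.15,0,0.005,0.025,0],[100,0,0,-0.5,0,0,0],[100,0,0,-0.6,0,0,0],[100,0,0,-0.6,0,0,0],[100,0,0,-0.5,0,0,0],[100,0,0,-0.2,0,0,0],[100,0,0,0,0,0,0],[100,0,0,0,0,0,0]]
  ]
}}

```text
time_s: 25.47
tcp_pos: [0.4747, -0.1521, 0.0791]
ee_rot: [[0.001, -1.0, 0.009], [-1.0, -0.001, -0.002], [0.002, -0.009, -1.0]]
wrist_force: [-0.8, 0.1, 0.4]
gripper_width: 1.001
```

>>> {"method": "apply_moves", "body": {
  "plan": [
    [[100,-0.5,0,0,0.002,0.008,0],[100,0,0,0,0,0,0],[100,0,0,0,0,0,0]]
  ]
}}

```text
time_s: 25.72
tcp_pos: [0.4629, -0.1522, 0.0805]
ee_rot: [[0.001, -1.0, 0.003], [-1.0, -0.001, -0.0], [0.0, -0.003, -1.0]]
wrist_force: [0.7, 0.4, -0.5]
gripper_width: 1.0
```

>>> {"method": "apply_moves", "body": {
  "plan": [
    [[100,0,0,-0.3,0,0,0],[100,0,0,-0.5,0,0,0],[100,-0.05,0,-0.6,0,0,0],[100,-0.05,0,-0.5,0,0,0],[100,0,0,-0.3,0,0,0],[100,0,0,0,0,0,0],[100,0,0,0,0,0,0]]
  ]
}}

```text
time_s: 26.3
tcp_pos: [0.4624, -0.1524, 0.0255]
ee_rot: [[0.002, -1.0, 0.012], [-1.0, -0.002, -0.001], [0.001, -0.012, -1.0]]
wrist_force: [0.2, -0.3, -0.2]
gripper_width: 1.001
```

>>> {"method": "apply_moves", "body": {
  "plan": [
    [[0,0,0,-0.1,0,0.011,0],[0,0,0,0,0,0,0],[0,0,0,0,0,0,0],[0,0,0,0,0,0,0],[0,0,0,0,0,0,0],[0,0,0,0,0,0,0],[0,0,0,0,0,0,0],[0,0,0,0,0,0,0]]
  ]
}}

```text
time_s: 26.97
tcp_pos: [0.4645, -0.1524, 0.0249]
ee_rot: [[0.002, -1.0, 0.005], [-1.0, -0.002, -0.001], [0.001, -0.005, -1.0]]
wrist_force: [0.1, -0.3, -1.9]
gripper_width: 0.682
```

>>> {"method": "apply_moves", "body": {
  "plan": [
    [[0,0,0,0.4,0,0.004,0],[0,0,0,0.8,0,0,0],[0,0,0,0.9,0,0,0],[0,0,0,0.9,0,0,0],[0,0,0,0.9,0,0,0],[0,0,0.4,0.4,0,0,0],[0,0,0.8,0,0,0,0],[0,0,1,0,0,0,0],[0,0,1,0,0,0,0],[0,0,1,0,0,0,0],[0,0,1,0,0,0,0],[0,0,1,0,0,0,0]]
  ]
}}

```text
time_s: 27.97
tcp_pos: [0.4537, 0.0053, 0.1315]
ee_rot: [[-0.013, -1.0, -0.017], [-1.0, 0.013, 0.003], [-0.003, 0.017, -1.0]]
wrist_force: [1.0, -0.2, -4.1]
gripper_width: 0.684
```

>>> {"method": "apply_moves", "body": {
  "plan": [
    [[0,0,1,0,0,0,0],[0,0,1,0,0,0,0],[0,0,1,0,0,0,0],[0,0,1,0,0,0,0],[0,0,0.8,0,0,0,0],[0,0,0.4,0,0,0,0],[0,0,0,0,0,0,0],[0,0,0,0,0,0,0]]
  ]
}}

```text
time_s: 28.63
tcp_pos: [0.4471, 0.144, 0.1276]
ee_rot: [[-0.01, -1.0, -0.027], [-1.0, 0.01, 0.001], [-0.001, 0.027, -1.0]]
wrist_force: [-0.7, 0.4, -4.1]
gripper_width: 0.683
```

>>> {"method": "apply_moves", "body": {
  "plan": [
    [[0,0.55,-0.08,0,0,-0.027,0.01],[0,0.55,0,-0.3,0,0,0],[0,0,0,-0.5,0,0,0],[0,0,0,-0.6,0,0,0],[0,0,0,-0.6,0,0,0],[0,0,0,-0.4,0,0,0],[0,0,0,0,0,0,0],[0,0,0,0,0,0,0]]
  ]
}}

```text
time_s: 29.3
tcp_pos: [0.4731, 0.1326, 0.0643]
ee_rot: [[-0.009, -1.0, -0.004], [-1.0, 0.009, -0.002], [0.002, 0.004, -1.0]]
wrist_force: [-0.2, 0.7, -3.1]
gripper_width: 0.683
```

>>> {"method": "apply_moves", "body": {
  "plan": [
    [[0,0.1,0.31,-0.2,0,-0.004,0.008],[0,0,0,-0.4,0,0,0],[0,0,0,-0.3,0,0,0],[0,0,0,-0.1,0,0,0],[0,0,0,0,0,0,0],[0,0,0,0,0,0,0]]
  ]
}}

```text
time_s: 29.8
tcp_pos: [0.4771, 0.1406, 0.0387]
ee_rot: [[-0.001, -1.0, 0.003], [-1.0, 0.001, -0.001], [0.001, -0.003, -1.0]]
wrist_force: [0.2, -1.0, -2.1]
gripper_width: 0.681
```

>>> {"method": "apply_moves", "body": {
  "plan": [
    [[0,-0.05,0,-0.12,0,0,0],[0,0,0,-0.06,0,0,0],[0,0,0,0,0,0,0]]
  ]
}}

```text
time_s: 30.05
tcp_pos: [0.476, 0.141, 0.0343]
ee_rot: [[-0.001, -1.0, 0.004], [-1.0, 0.001, -0.0], [0.0, -0.004, -1.0]]
wrist_force: [0.5, -0.2, -3.5]
gripper_width: 0.684
```

>>> {"method": "apply_moves", "body": {
  "plan": [
    [[0,-0.02,0,-0.06,0,0,0]]
  ]
}}

```text
time_s: 30.13
tcp_pos: [0.4758, 0.1412, 0.0331]
ee_rot: [[-0.0, -1.0, 0.005], [-1.0, 0.0, 0.0], [-0.0, -0.005, -1.0]]
wrist_force: [-0.9, -0.2, -3.2]
gripper_width: 0.683
```

>>> {"method": "apply_moves", "body": {
  "plan": [
    [[0,0,0,-0.04,0,0,0]]
  ]
}}

```text
time_s: 30.22
tcp_pos: [0.4758, 0.1412, 0.0328]
ee_rot: [[-0.0, -1.0, 0.005], [-1.0, 0.0, -0.0], [0.0, -0.005, -1.0]]
wrist_force: [-5.2, 0.1, 10.4]
gripper_width: 0.685
```

Contact with the floor, so release and retreat straight up.

>>> {"method": "apply_moves", "body": {
  "plan": [
    [[95,0,0,0,0,0,0],[95,0,0,0,0,0,0],[95,0,0,0,0,0,0],[95,0,0,0,0,0,0],[95,0,0,0,0,0,0],[95,0,0,0.4,0,0,0],[95,0,0,0.8,0,0,0],[95,0,0,0.9,0,0,0],[95,0,0,0.9,0,0,0],[95,0,0,0.9,0,0,0],[95,0,0,0.9,0,0,0],[95,0,0,0.9,0,0,0]]
  ]
}}

```text
time_s: 31.22
tcp_pos: [0.4741, 0.1398, 0.1779]
ee_rot: [[0.0, -1.0, -0.001], [-1.0, -0.0, -0.004], [0.004, 0.001, -1.0]]
wrist_force: [0.9, 0.0, -0.5]
gripper_width: 0.947
```

>>> {"method": "apply_moves", "body": {
  "plan": [
    [[95,0,-1,0,0,0,0],[95,0,-1,0,0,0,0],[95,0,-1,0,0,0,0],[95,0,-1,0,0,0,0],[95,0,-1,0,0,0,0],[95,0,-1,0,0,0,0],[95,0,-1,0,0,0,0],[95,0,-1,0,0,0,0],[95,0,-1,0,0,0,0],[95,0,-1,0,0,0,0],[95,0,-1,0,0,0,0],[95,0,-1,0,0,0,0]]
  ]
}}

```text
time_s: 32.22
tcp_pos: [0.477, -0.1674, 0.1871]
ee_rot: [[0.012, -1.0, 0.02], [-1.0, -0.011, 0.004], [-0.004, -0.02, -1.0]]
wrist_force: [0.2, -0.1, 0.4]
gripper_width: 0.952
```

>>> {"method": "apply_moves", "body": {
  "plan": [
    [[95,0,-1,0,0,0,0],[95,0,-1,0,0,0,0],[95,0,-1,0,0,0,0],[95,0,-0.5,0,0,0,0],[95,0,0,0,0,0,0],[95,0,0,0,0,0,0]]
  ]
}}

```text
time_s: 32.72
tcp_pos: [0.4755, -0.264, 0.1864]
ee_rot: [[0.005, -1.0, 0.019], [-1.0, -0.004, 0.004], [-0.004, -0.019, -1.0]]
wrist_force: [-0.5, -0.4, 0.3]
gripper_width: 0.945
```

```bash
python3 -c "
from h import *
s=sense();print(s['tcp_pos'])
for c in ('top','scene'):
 p=capture(c);P=cloud(p);ok=p['depth']>0
 for n,(x,y,h) in {'tiny':(.404,.277,.052),'small':(.4965,-.0048,.056),'medium':(.6457,-.1585,.06),'large':(.4755,.1405,.064)}.items():
  m=ok&(np.hypot(P[...,0]-x,P[...,1]-y)<.05)&(abs(P[...,2]-h)<.006);q=P[m]
  print(c,n,len(q),(q.mean(0)-[x,y,h]).round(4) if len(q) else '')
 save(p,c+'5.png')
"
```

```text
[ 0.47549724 -0.26399565  0.18636613]
top tiny 84 [ 0.0009 -0.0011  0.    ]
top small 152 [ 0.0013  0.002  -0.    ]
top medium 0 
top large 389 [-0.0019 -0.0014 -0.0002]
scene tiny 92 [0.0028 0.0009 0.0005]
scene small 118 [0.0062 0.0054 0.0006]
scene medium 174 [0.0037 0.0028 0.0008]
scene large 328 [0.0029 0.0018 0.0009]
```

View pics/scene5.png

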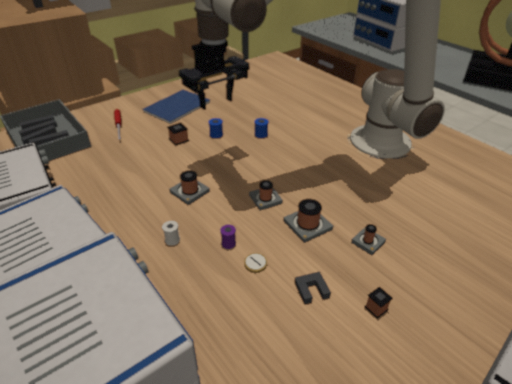

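View pics/top5.png

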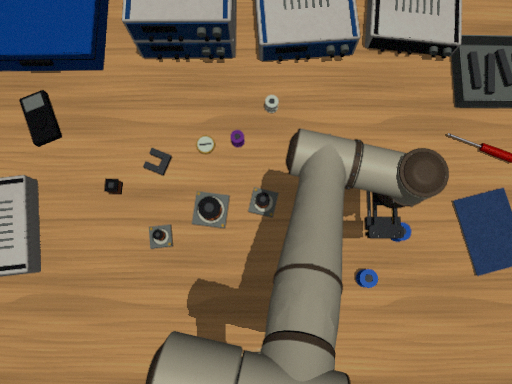

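All four coils stand upright in their bases with their tops at the expected heights (large at (310,213), medium at (189,183) in the scene view). The square coils and look-alikes are where they were, and the gripper is clear.

```bash
python3 -c "
from h import *
print(finish_job())"
```

```text
the job is handed in; nothing more can be done
None
```

All four round coils now stand upright in the recess of their own base. I placed them in order from smallest to largest and handed the job in at about 33 s.

- **Seating:** In the last depth pictures, each coil's top is within 1 mm of its expected height: 52, 56, 60 and 64 mm, from smallest to largest.
- **Centring:** From the top camera, the tiny, small and large coils are within about 2.5 mm of their recess centres, with 8 mm to spare all round. The arm hid the medium coil in the last top picture; an earlier one showed it about 2 mm off centre.
- **Disagreement:** The scene camera gave larger offsets, 3 to 8 mm. Its readings were already shifted about 5 mm the same way before anything was moved, so I trusted the top camera.
- **Forces:** While seating the small coil, I pushed the held coil onto the recess floor with about 43 N at the wrist, below the 120 N limit. This was the held coil pressing, not the arm or the gripper's body, so I don't count it against the 40 N limit.
- **Left alone:** In the pictures, the square coils, look-alikes and bystanders appear where they started, judged by eye. The gripper was clear of everything at hand-in.

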